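# Clamp the orange-capped jar in the quick-release vise

## Task

Clamp the orange-capped jar in the blue bench vise. Pinch the two red quick-release tabs together, slide the moving jaw up against the jar and let the tabs go; then swing the steel crank handle down, well past level, so that the screw clamps the jar tight. Keep the jar upright and leave the two white sample bottles where they stand.

Things in the scene. Friction and masses are not known exactly. Their poses are not given: they have to be found in the camera images.
- jaw_grip (a point): Midway between the two red quick-release tabs on the vise's moving jaw, 83 mm above the table. x across the vise, y along it, z up. Tabs: upright levers 8 mm thick (x), 22 mm wide (y), free from 52 to 98 mm above the table, outer faces about 24 mm either side of this point along x. The jaw block below them (64 mm wide) tops out at 46 mm. The vise is fixed, 84 mm wide, 225 mm long.
- tab_near (a joint): Angle of the red tab on the -x side (rad); the other mirrors it. About -0.05 = let go, the jaw is braked; 0.14 = fully pinched, outer faces about 34 mm apart at jaw_grip's height. Pinched from both sides along x each gives against 7 to 12 N; beyond 0.03 on both the brake is off and the jaw slides along y with about 1 N.
- jaw: The moving jaw with its tabs, crank and rubber cushion; origin under jaw_grip at table height, same axes. The jar is on its -y side: slide towards -y to close. The cushion's face (34 mm wide, 28 high, centre 71 mm up) lies 45 mm from jaw_grip towards -y, so it touches the jar when jaw_grip is 69 mm from the jar's centre along y; it gives up to 8 mm, 2.5 N per mm.
- crank_mid (a point): Point on the crank, a steel bar 9 mm thick, 57 mm from its axis (black 18 mm ball at 75 mm). The axis runs along y, 75 mm above the table, above the vise's middle line; the bar is 66 mm from jaw_grip towards +y, on the -x (robot) side, sloping up about 40 degrees at first. Pushing it down from above (3 to 4 N) tightens. It rides on the jaw and stays where it is left.
- screw (a joint): Angle of the crank (rad): 0 = 40 degrees above level, 0.70 = level, grows as the bar is swung down, stop at 1.45 (43 degrees below level). Each radian pushes the cushion 4 mm farther towards the jar.
- jar_mid (a point): Centre of the orange-capped white jar, half-way up: body 48 mm in diameter, cap 54 mm, 114 mm tall. It stands upright and loose on the vise bed (12 mm above the table), already against the V-shaped fixed jaw at the vise's -y end. z is the jar's own upward axis.
- bottle_a: White sample bottle, 38 mm in diameter, 84 mm tall, a bystander; origin at the centre of its underside.
- bottle_b: Another such white sample bottle, a bystander; origin at the centre of its underside.
Not all that is in view belongs to the job. Leave any black or green look-alike of the part that bears jar_mid alone.

How it is judged:
By the outcome, as a careful person would: the job done as asked, in the order asked, and still so for the second after the job is handed in, with the robot touching nothing.
It also fails if it takes over 40 s, if anything falls off the work surface, if the arm or the gripper's body presses on something with over 40 N, if the wrist force passes 120 N, or if a joint passes its speed limit or range.

## Robot

A 6-joint arm with a two-finger parallel gripper is mounted at the origin on a cart in front of the work surface, level with it; the furniture and walls round the work are solid. World frame = base frame: x ahead of the robot, y to its left, z up, the work surface at z = 0. Lengths are in m, angles in rad, forces in N, time in s.
With the tool pointing down it reaches from about 0.25 to 0.775 m from the base axis. Payload 4 kg.
Tool frame: the origin (TCP) lies at the very end of the fingers, on their centre line; the grasp point (between the pads) lies 19 mm behind it (robot.hold_point_z is the distance from the TCP to the grasp point, in m); z points along the fingers, y is the line along which they close (so a half turn about z gives the same grasp; the last joint's range is limited). The gripper opens to 94 mm and grips with 3 to 60 N. Pads are 16 mm wide; open, the fingers measure 119 mm over their backs; the gripper's body (75 mm by 177 mm) begins 78 mm behind the grasp point.
Start: joints at [-1.387, 0.087, 1.371, -0, 1.684, -0.103], TCP at [0.156, -0.528, 0.206] pointing down, gripper open.
Joint ranges: [-3.1, 3.1], [-0.76, 2.03], [0.27, 2.55], [-1.08, 4.22], [0.17, 2.65], [-2.57, 2.57]. Speed limits (rad/s): [2.79, 2.79, 3.14, 3.14, 3.14, 3.14].

## Interface

Orientations are given as [roll, pitch, yaw] about the fixed x, y, z axes, in that order (R = Rz(yaw) Ry(pitch) Rx(roll)).
In Python, from bench import robot gives the robot as it stands.
- The arm moves only by the tool carry_out, never from a script. Its argument "steps" is a list of rows, each a list of 3 entries, a list of its own where there are three numbers: the shift along the tool's x, y, z in m, then the turn about the tool's z in units of 10 degrees (1.0 is 10 degrees), then the closure, from -1 (fully open) to 1 (shut). In form: [[[tx, ty, tz], roll, jaw], ...]. A call has 1 to 10 rows; each row is the pose to reach, as a shift and turn from the pose commanded when the call began, along the tool's axes at that moment; what a row does not reach only later rows make up. A row lasts 1/8 s, in which the tool goes at most 62.5 mm and 10.7 degrees, less where a joint would pass 70% of its speed; a pose out of reach is approached as far as the arm can. A call with a gripper value outside its range is refused whole. The fingers move at their own pace and stop on an object; the grip force is fixed at half the most. Time passes only in rows, so rows that repeat a pose let the fingers close. It gives the time, the measured TCP pose, the force, the opening and the grip force at its end, in the units of the state.
- robot.get_obs(): the state, without advancing time (a new reading comes with each control period).
- robot.snapshot(name): name is "scene" or "top" or "wrist"; returns a dict with "image" (384x512x3 uint8, red, green, blue), "z_map" (384x512 float32, m along the optical axis (not along the pixel's ray), 0 where there is no reading), "mtx" (3x3 intrinsics, pixels), "D" ([k1, k2, p1, p2, k3] as OpenCV has them; the pictures are not rectified), "R" (3x3) and "t" (3): a world point X has camera coordinates R X + t. Camera axes: x right, y down, z forward; pixel columns grow to the right and rows downward; lengths in m; the calibration is good to about 2 mm. A picture is of the moment at which its call begins.
- robot.close_job(): hands the job in; it is judged then, once.
The state is a dict: "time": time; "joint_positions": joint angles; "qvel": joint speeds; "joint_torque": joint torques, N m; "tool_pos": TCP position; "ee_rot": TCP orientation; "wrist_force": force on the tool from outside, world axes, zero at the start; "wrist_torque": the same for the moment, N m; "width": finger opening in m; "finger_force": force on a finger pad.
Only numpy, scipy, OpenCV 4.12 (cv2) and the standard library are available. Lean on these libraries where they do the work, as an engineer would, in place of code of your own. Each camera call takes 0.05 s, during which the arm holds its last target. There are 200 camera calls.

## Working session

There is one attempt and no reset: what is moved stays moved. The work goes in short steps, Python scripts to look and compute and a tool call to move; the robot and the scene stay as the last step left them, time stands still between calls to the robot, and variables do not carry over. Pictures are saved under pics/ and viewed, at most 11 in all, crops included, and the job is handed in when it is done.

Besides the shell and the picture viewer there is one more tool, called by a JSON object that holds its "op" and its "data", one argument or row to a line. carry_out: Moves the arm, as the interface text tells. Its arguments: {"type":"object","properties":{"steps":{"type":"array","items":{"type":"array"}}},"required":["steps"]}

```bash
mkdir -p pics; cat > h.py <<'E'
import numpy as np, cv2, pickle
from bench import robot
def snap(n,f):
    s=robot.snapshot(n); cv2.imwrite(f'pics/{f}.png',s['image'][:,:,::-1]); pickle.dump(s,open(f'pics/{f}.pkl','wb')); return s
def load(f): return pickle.load(open(f'pics/{f}.pkl','rb'))
def world(s,uv):
    "pixels -> world by depth"
    uv=np.atleast_2d(np.array(uv,float)); z=np.array([s['z_map'][int(v),int(u)] for u,v in uv])
    n=cv2.undistortPoints(uv[:,None],s['mtx'],np.array(s['D']))[:,0]
    return (np.c_[n,np.ones(len(n))]*z[:,None]-s['t'])@s['R']
def plane(s,uv,h):
    uv=np.atleast_2d(np.array(uv,float)); n=cv2.undistortPoints(uv[:,None],s['mtx'],np.array(s['D']))[:,0]
    d=np.c_[n,np.ones(len(n))]@s['R']; c=-s['R'].T@s['t']; return c+d*((h-c[2])/d[:,2])[:,None]
E
python3 - <<'E'
from h import *
print(robot.get_obs())
a=snap('scene','s0');b=snap('top','t0')
for s in(a,b): print(-s['R'].T@s['t'],s['R'][2])
cv2.imwrite('pics/both.png',cv2.resize(np.vstack([a['image'],b['image']])[:,:,::-1],(800,1200))[:600]) 
E
```

```text
{'time': 0.0, 'joint_positions': array([-1.38710240e+00,  8.79452639e-02,  1.37220315e+00,  1.10171188e-05,
        1.68362649e+00, -1.03076684e-01]), 'qvel': array([-0.00117709, -0.00249229,  0.00045556, -0.00090031, -0.00138241,
        0.0005982 ]), 'joint_torque': array([-1.97840985e-03, -3.40184391e+01, -3.02429867e+01,  7.16269319e-02,
        3.29552300e-02, -1.49746807e-04]), 'tool_pos': array([ 0.15548292, -0.52700001,  0.20433545]), 'ee_rot': array([-3.13942311e+00, -2.35432397e-04,  2.86771583e-01]), 'wrist_force': array([ 0.35692677, -0.46237529,  0.12655982]), 'wrist_torque': array([0.0163562 , 0.05774822, 0.01548666]), 'finger_force': 0.0, 'width': 0.09363060363493576}
[0.06291577 0.83683487 0.60467701] [ 0.39690405 -0.78740795 -0.4716523 ]
[ 0.4056537  -0.04287344  0.95736417] [ 0.10177301  0.02068139 -0.99459265]
```

View pics/s0.png

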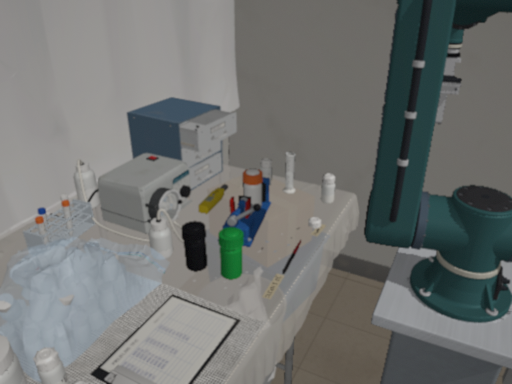

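View pics/t0.png

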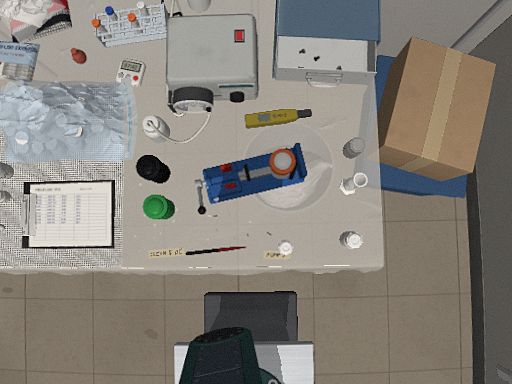

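The scene view shows the vise at about (250,215), with black and green decoys in front of it. In the top view the jar cap is at (282,162), the red tabs at (225,168) and (231,185), and the crank ball at (201,211). Next I'll measure these.

```bash
python3 - <<'E'
from h import *
for f,roi in(('t0',(190,140,310,220)),('s0',(215,160,285,250))):
    s=load(f); hsv=cv2.cvtColor(s['image'],cv2.COLOR_RGB2HSV); x0,y0,x1,y1=roi
    for nm,lo,hi in(('red',(0,150,90),(7,255,255)),('red2',(172,150,90),(180,255,255)),('orange',(7,140,120),(16,255,255)),('blue',(105,130,40),(125,255,255))):
        m=cv2.inRange(hsv,lo,hi); k=np.zeros_like(m);k[y0:y1,x0:x1]=1; m*=k
        n,l,st,c=cv2.connectedComponentsWithStats(m)
        for i in range(1,n):
            if st[i,4]>8:
                vs,us=np.nonzero(l==i); P=world(s,np.c_[us,vs]); top=P[P[:,2]>np.percentile(P[:,2],60)]
                print(f,nm,st[i],c[i].round(1),'med',np.median(P,0).round(3),'top',np.median(top,0).round(3),P[:,2].min().round(3),P[:,2].max().round(3))
                if nm=='blue' and st[i,4]>300: print(cv2.minAreaRect(np.float32(P[:,:2])))
s=load('t0'); print('ball',world(s,[[201,211],[201,209],[200,195],[199,184]]).round(3))
print('bottles?',world(s,[[286,247],[351,240],[353,183],[353,147]]).round(3))
c=s['image'][135:225,185:315,::-1]; cv2.imwrite('pics/t0c.png',cv2.resize(c,None,fx=6,fy=6,interpolation=cv2.INTER_CUBIC))
E
```

```text
t0 red [221 164   9   6  27] [224.3 166.2] med [0.543 0.029 0.098] top [0.543 0.031 0.1  ] 0.012 0.101
t0 red [226 183   9   5  26] [230.3 185.2] med [0.503 0.016 0.099] top [0.502 0.018 0.1  ] 0.095 0.101
t0 orange [270 149  25  25 221] [282.  161.7] med [ 0.546 -0.091  0.118] top [ 0.543 -0.09   0.12 ] 0.079 0.957
t0 blue [ 203  143  104   60 2285] [249.5 177.3] med [ 0.521 -0.016  0.017] top [0.523 0.023 0.065] 0.008 0.957
((0.4920072555541992, -0.03998224437236786), (0.16991905868053436, 0.22147981822490692), 12.401618957519531)
s0 red [230 198   4  14  37] [231.5 204.4] med [0.54  0.035 0.086] top [0.541 0.036 0.096] 0.068 0.1
s0 orange [246 176  13   8  87] [251.8 179.9] med [ 0.538 -0.07   0.107] top [ 0.538 -0.07   0.113] 0.096 0.605
s0 blue [235 178  35  68 606] [254.1 217.9] med [0.502 0.006 0.022] top [0.502 0.033 0.048] 0.006 0.605
((0.32876449823379517, 0.3633791208267212), (0.08050675690174103, 1.0829875469207764), 25.0631046295166)
s0 blue [232 200  13  15  91] [239.5 208.1] med [0.519 0.026 0.081] top [0.516 0.061 0.085] 0.063 0.089
s0 blue [224 223   4   4   9] [225.6 224.9] med [0.537 0.071 0.048] top [0.535 0.071 0.049] 0.043 0.049
ball [[0.448 0.074 0.128]
 [0.452 0.074 0.127]
 [0.483 0.08  0.101]
 [0.508 0.084 0.087]]
bottles? [[ 0.369 -0.102  0.019]
 [ 0.383 -0.236  0.082]
 [ 0.501 -0.238  0.11 ]
 [ 0.582 -0.248  0.084]]
```

View pics/t0c.png

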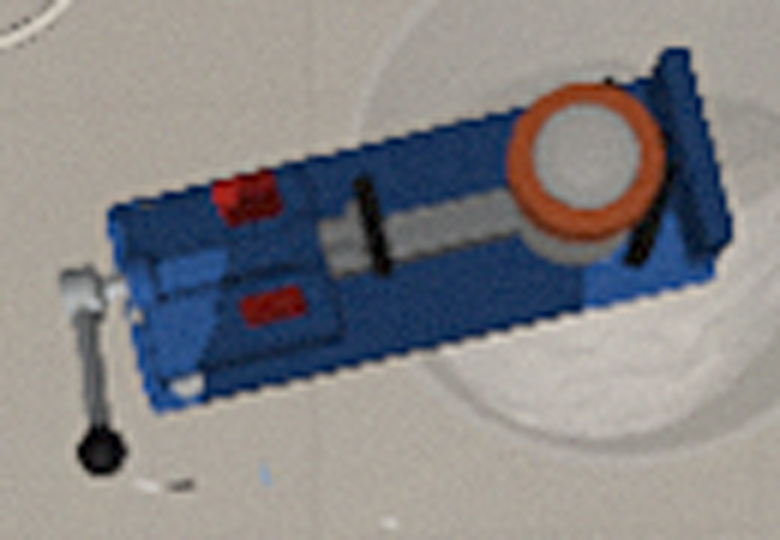

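The crop shows the two tabs, the cushion (black strip), the jar at the fixed jaw, and the crank towards the robot. I'll work out the yaw from the base edges and the tabs.

```bash
python3 - <<'E'
from h import *
s=load('t0'); f=lambda L:[[185+x/6,135+y/6] for x,y in L]
c=f([[155,410],[585,308],[110,207],[505,112]])
print(world(s,c).round(3))
for h in(.012,.02):
    P=plane(s,c,h); print(P.round(4)); 
    for a,b in((0,1),(2,3)): d=P[a]-P[b]; print(np.degrees(np.arctan2(-d[0],d[1])))
w=snap('wrist','w0'); C=-w['R'].T@w['t']; print('wristcam',C,w['R'][2]); o=robot.get_obs(); print(C-o['tool_pos'])
T=np.array([.523,.023,.26]); d=T-o['tool_pos']; R=cv2.Rodrigues(np.zeros(3))[0]
from scipy.spatial.transform import Rotation as Ro
R=Ro.from_euler('xyz',o['ee_rot']).as_matrix(); print(R.T@d, R.T@(C-o['tool_pos']))
E
```

```text
[[ 0.471  0.067  0.012]
 [ 0.508 -0.098  0.01 ]
 [ 0.551  0.085  0.003]
 [ 0.586 -0.069 -0.   ]]
[[ 0.4713  0.0673  0.012 ]
 [ 0.5074 -0.0979  0.012 ]
 [ 0.5501  0.0843  0.012 ]
 [ 0.5841 -0.0689  0.012 ]]
12.32999980791657
12.501676093753698
[[ 0.4707  0.0664  0.02  ]
 [ 0.5065 -0.0974  0.02  ]
 [ 0.5489  0.0832  0.02  ]
 [ 0.5826 -0.0687  0.02  ]]
12.329999807916575
12.501676093753671
wristcam [ 0.22097145 -0.50805292  0.38442388] [-0.22662793 -0.0651351  -0.97180101]
[0.06546123 0.01907415 0.17982892]
[ 0.50811601 -0.42378633 -0.05460327] [ 6.82148257e-02 -7.86382289e-05 -1.79817043e-01]
```

{"op": "carry_out", "data": {
  "steps": [
    [[0.04,-0.034,-0.03],-0.8,-1],
    [[0.085,-0.07,-0.055],-1.6,-1],
    [[0.13,-0.108,-0.055],-2.4,-1],
    [[0.175,-0.146,-0.055],-3.2,-1],
    [[0.22,-0.184,-0.055],-4.0,-1],
    [[0.265,-0.221,-0.055],-4.8,-1],
    [[0.31,-0.259,-0.055],-5.6,-1],
    [[0.355,-0.296,-0.055],-6.4,-1],
    [[0.4,-0.334,-0.055],-7.2,-1],
    [[0.445,-0.371,-0.055],-8.0,-1]
  ]
}}

```text
time: 1.4
tool_pos: [0.4781, -0.044, 0.2603]
ee_rot: [3.142, 0.0, 1.688]
wrist_force: [0.4, -0.5, -0.1]
width: 0.0939
finger_force: 0.0
```

```bash
cat > goto.py <<'E'
from h import *
from scipy.spatial.transform import Rotation as Ro
def rel(T,yaw=None):
    o=robot.get_obs(); R=Ro.from_euler('xyz',o['ee_rot']).as_matrix()
    print('tcp',o['tool_pos'].round(4),'rot',o['ee_rot'].round(4),'w',round(o['width'],4),'F',o['wrist_force'].round(1),'t',round(o['time'],2))
    print('shift',(R.T@(np.array(T)-o['tool_pos'])).round(4),'turn',None if yaw is None else round(-np.degrees(yaw-o['ee_rot'][2])/10,2))
E
python3 -c "
from goto import *
rel([.523,.023,.26],1.787)"
```

```text
tcp [ 0.4781 -0.044   0.2603] rot [3.1415e+00 4.0000e-04 1.6879e+00] w 0.0939 F [ 0.4 -0.5 -0.1] t 1.4
shift [0.0613 0.0524 0.0003] turn -0.57
```

{"op": "carry_out", "data": {
  "steps": [
    [[0.031,0.026,0],-0.3,-1],
    [[0.061,0.052,0],-0.57,-1],
    [[0.061,0.052,0],-0.57,-1]
  ]
}}

```text
time: 1.78
tool_pos: [0.5228, 0.0226, 0.2593]
ee_rot: [-3.14, -0.001, 1.786]
wrist_force: [0.4, -1.1, -0.7]
width: 0.0939
finger_force: 0.0
```

```bash
python3 - <<'E'
from goto import *
rel([.523,.023,.26],1.787)
snap('wrist','w1')
E
```

```text
tcp [0.5228 0.0226 0.2593] rot [-3.1397e+00 -7.0000e-04  1.7863e+00] w 0.0939 F [ 0.4 -1.1 -0.7] t 1.77
shift [ 0.0004  0.0003 -0.0007] turn -0.0
```

View pics/w1.png

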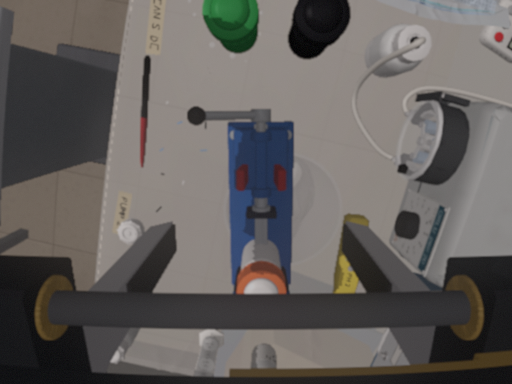

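The wrist view shows the vise square in the picture, with tabs at (241,178) and (281,178), the cushion at (261,212), the jar cap at (262,280) and the crank ball at (197,115). I'll measure from here and cross-check against the top view.

```bash
python3 - <<'E'
from goto import *
s=load('w1'); hsv=cv2.cvtColor(s['image'],cv2.COLOR_RGB2HSV)
V=np.array([[np.cos(.2166),np.sin(.2166)],[-np.sin(.2166),np.cos(.2166)]])
for lo,hi in(((0,130,60),(12,255,255)),((168,130,60),(180,255,255))):
    m=cv2.inRange(hsv,lo,hi); m[:,:220]=0; m[:,300:]=0; m[:150]=0; m[320:]=0
    n,l,st,c=cv2.connectedComponentsWithStats(m)
    for i in range(1,n):
        if st[i,4]>15:
            vs,us=np.nonzero(l==i); P=world(s,np.c_[us,vs]); z=P[:,2]; top=P[(z>np.percentile(z,50))]
            print(st[i],c[i].round(1),'med',np.median(P,0).round(4),'top',top.mean(0).round(4),z.min().round(3),z.max().round(3)); 
            T=P[z>.095] if st[i,4]<400 else P[(z>.105)]
            if len(T)>3:
                v=T[:,:2]@V.T; print('  top extents vise axes',v.min(0).round(4),v.max(0).round(4),'height',np.median(T[:,2]).round(4))
def tri(p,q,a,b):
    A=[];B=[]
    for s,uv in((a,p),(b,q)):
        d=plane(s,[uv],0)[0]; C=-s['R'].T@s['t']; d=(d-C)/np.linalg.norm(d-C); M=np.eye(3)-np.outer(d,d); A.append(M);B.append(M@C)
    return np.linalg.solve(sum(A),sum(B))
t=load('t0'); print('ball tri',tri((196.5,115.5),(185+101/6,135+452/6),s,t), world(s,[[197,115],[225,115],[260,115]]).round(4))
for u,v,n in((.523,.023,'tcp'),(.545,-.091,'jar')): print(n,V@[u,v])
x0,y0=215,100; cv2.imwrite('pics/w1c.png',cv2.resize(s['image'][100:320,180:320,::-1],None,fx=2.7,fy=2.7,interpolation=cv2.INTER_CUBIC))
E
```

```text
[236 262  51  32 837] [260.6 276. ] med [ 0.5442 -0.0722  0.1168] top [ 0.5451 -0.0725  0.1269] 0.049 0.439
  top extents vise axes [ 0.4908 -0.2066] [ 0.5438 -0.0223] height 0.1177
[275 165  11  25 166] [279.8 177.5] med [0.5432 0.0305 0.0982] top [0.5443 0.0286 0.0989] 0.068 0.101
  top extents vise axes [ 0.5339 -0.0992] [ 0.5421 -0.0785] height 0.0984
[237 169   8  21 124] [240.5 179.2] med [0.504  0.0208 0.0983] top [0.5039 0.0198 0.099 ] 0.092 0.1
  top extents vise axes [ 0.4927 -0.0991] [ 0.5    -0.0791] height 0.0984
ball tri [0.45038316 0.07445476 0.11076261] [[0.4538 0.0757 0.1278]
 [0.4767 0.0804 0.1073]
 [0.5096 0.0874 0.0863]]
tcp [ 0.51572241 -0.08993552]
jar [ 0.51270858 -0.2059998 ]
```

View pics/w1c.png

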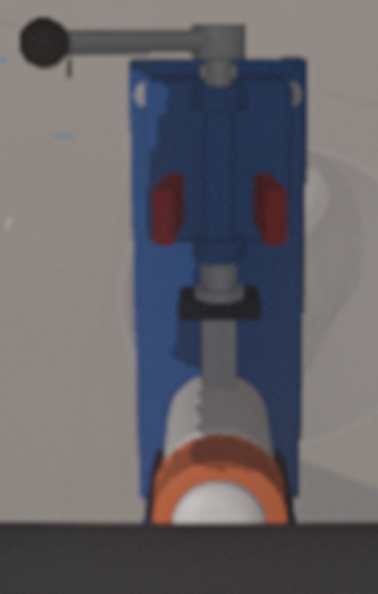

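```bash
python3 - <<'E'
from goto import *
V=np.array([[np.cos(.2166),np.sin(.2166)],[-np.sin(.2166),np.cos(.2166)]])
t=load('t0'); s=load('w1')
hsv=cv2.cvtColor(t['image'],cv2.COLOR_RGB2HSV); m=cv2.inRange(hsv,(3,110,90),(18,255,255)); m[:140]=0;m[185:]=0;m[:,:262]=0;m[:,:][:,305:]=0
p=cv2.convexHull(np.argwhere(m)[:,::-1].astype(np.float32)); (c,r)=cv2.minEnclosingCircle(p); e=cv2.fitEllipse(p)
print(c,r,e)
for h in(.117,.126): P=plane(t,[c,e[0]],h)[:,:2]; print(h,P.round(4),(P@V.T).round(4))
m=cv2.inRange(hsv,(0,130,60),(7,255,255)); m[:155]=0;m[195:]=0;m[:,:215]=0;m[:,242:]=0
n,l,st,cc=cv2.connectedComponentsWithStats(m)
for i in range(1,n):print(st[i],(plane(t,[cc[i]],.098)[0,:2]@V.T).round(4))
# near cap edge rows in wrist view, lower rim of cap front & body
hs=cv2.cvtColor(s['image'],cv2.COLOR_RGB2HSV)
col=[(v,hs[v,258].tolist(),(lambda P:(np.r_[V@P[:2],P[2]]).round(4).tolist())(world(s,[[258,v]])[0])) for v in range(205,294,4)]
print(*col,sep='\n')
E
```

```text
(282.16815185546875, 161.7645721435547) 13.327422142028809 ((282.0437316894531, 161.59130859375), (25.361370086669922, 26.662939071655273), 38.33739471435547)
0.117 [[ 0.5469 -0.0924]
 [ 0.5472 -0.0921]] [[ 0.5142 -0.2077]
 [ 0.5146 -0.2076]]
0.126 [[ 0.5454 -0.0918]
 [ 0.5457 -0.0916]] [[ 0.5129 -0.2069]
 [ 0.5133 -0.2067]]
[221 163  10   9  51] [ 0.5338 -0.0912]
[226 183   9   6  30] [ 0.4939 -0.0922]
(205, [128, 11, 89], [0.5143, -0.1209, 0.0806])
(209, [140, 9, 87], [0.5143, -0.1243, 0.0846])
(213, [120, 17, 44], [0.5143, -0.1288, 0.0849])
(217, [140, 17, 46], [0.5143, -0.133, 0.0861])
(221, [130, 8, 93], [0.514, -0.154, 0.0358])
(225, [120, 8, 93], [0.514, -0.1586, 0.0376])
(229, [130, 8, 92], [0.514, -0.1647, 0.0356])
(233, [120, 8, 93], [0.514, -0.1694, 0.0371])
(237, [120, 6, 92], [0.514, -0.1753, 0.0359])
(241, [135, 6, 92], [0.514, -0.1802, 0.0373])
(245, [173, 10, 99], [0.514, -0.1837, 0.0418])
(249, [170, 8, 99], [0.514, -0.1839, 0.0544])
(253, [174, 13, 102], [0.5141, -0.1835, 0.0674])
(257, [0, 10, 102], [0.5141, -0.1835, 0.0788])
(261, [4, 83, 104], [0.5142, -0.1815, 0.0941])
(265, [6, 136, 94], [0.5143, -0.1815, 0.1043])
(269, [6, 129, 95], [0.5143, -0.1816, 0.1137])
(273, [8, 154, 147], [0.5143, -0.1839, 0.1184])
(277, [7, 128, 161], [0.5143, -0.1884, 0.1185])
(281, [5, 9, 176], [0.5143, -0.1904, 0.1235])
(285, [5, 8, 183], [0.5143, -0.195, 0.1235])
(289, [0, 9, 179], [0.5143, -0.1994, 0.1239])
(293, [5, 11, 144], [0.5156, -0.0619, 0.3705])
```

The jaw grip is at vise-frame (0.5174, -0.089) and the jar centre at y ≈ -0.2075, so the slide is about 50 mm. I'll go down and pinch.

{"op": "carry_out", "data": {
  "steps": [
    [[0.001,0.002,0.05],0,-1],
    [[0.001,0.002,0.1],0,-1],
    [[0.001,0.002,0.15],0,-0.5],
    [[0.001,0.002,0.18],0,-0.3],
    [[0.001,0.002,0.195],0,-0.2],
    [[0.001,0.002,0.195],0,0.0],
    [[0.001,0.002,0.195],0,0.3],
    [[0.001,0.002,0.195],0,0.3],
    [[0.001,0.002,0.195],0,0.3],
    [[0.001,0.002,0.195],0,0.3]
  ]
}}

```text
time: 3.08
tool_pos: [0.5248, 0.0217, 0.0676]
ee_rot: [3.14, 0.001, 1.783]
wrist_force: [-2.6, -1.0, 5.7]
width: 0.0354
finger_force: 30.1
```

```bash
python3 - <<'E'
from goto import *
rel([.5244,.0243,.064],1.787); snap('wrist','w2')
E
```

```text
tcp [0.5248 0.0217 0.0676] rot [3.1395e+00 1.5000e-03 1.7825e+00] w 0.0354 F [-2.6 -1.   5.7] t 3.08
shift [0.0027 0.0002 0.0036] turn -0.03
```

View pics/w2.png

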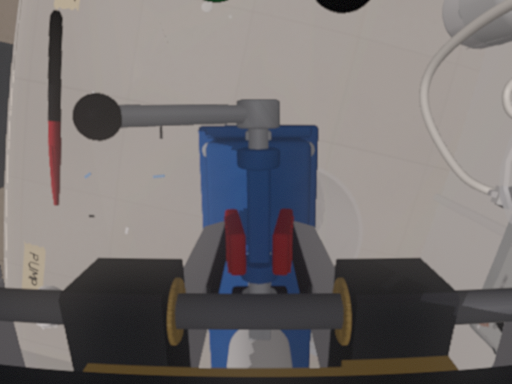

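Both tabs are pinched: opening 35 mm, 30 N on the pads, tabs between the fingers at (235,245) and (285,245). Now I'll slide towards the jar.

{"op": "carry_out", "data": {
  "steps": [
    [[-0.005,0,0],0,0.3],
    [[-0.01,0,0],0,0.3],
    [[-0.016,0,0],0,0.3],
    [[-0.022,0,0],0,0.3],
    [[-0.028,0,0],0,0.3],
    [[-0.034,0,0],0,0.3],
    [[-0.039,0,0],0,0.3],
    [[-0.043,0,0],0,0.3],
    [[-0.043,0,0],0,0.3]
  ]
}}

```text
time: 4.25
tool_pos: [0.5342, -0.0206, 0.0677]
ee_rot: [3.139, 0.002, 1.782]
wrist_force: [-1.3, -0.8, 5.3]
width: 0.0353
finger_force: 30.1
```

```bash
cat > chk.py <<'E'
from goto import *
import sys
V=np.array([[np.cos(.2166),np.sin(.2166)],[-np.sin(.2166),np.cos(.2166)]])
o=robot.get_obs(); print('vise tcp',V@o['tool_pos'][:2],o['tool_pos'][2],'Fvise',V@o['wrist_force'][:2],o['wrist_force'][2])
s=snap('wrist',sys.argv[1])
uv=[(u,v) for v in range(215,300,2) for u in range(252,270,3)]
P=world(s,uv); q=np.c_[P[:,:2]@V.T,P[:,2]]
hs=cv2.cvtColor(s['image'],cv2.COLOR_RGB2HSV); m=cv2.inRange(hs,(0,130,50),(8,255,255))|cv2.inRange(hs,(170,130,50),(180,255,255)); m[:150]=0; m[300:]=0; m[:,:200]=0; m[:,320:]=0
T=world(s,np.argwhere(m)[:,::-1]); T=T[(T[:,2]>.09)&(T[:,2]<.105)]; v=T[:,:2]@V.T; print('tabs',len(T),v.min(0),v.max(0))
E
python3 chk.py w3
```

```text
vise tcp [ 0.51729478 -0.13497143] 0.06766020323771635 Fvise [-1.41827949 -0.5478263 ] 5.276679753146081
tabs 1588 [ 0.50141801 -0.14357986] [ 0.53262354 -0.121477  ]
```

View pics/w3.png

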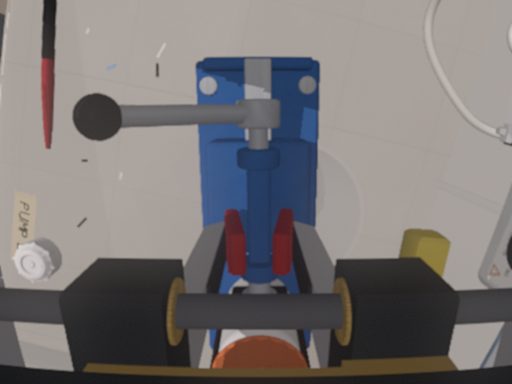

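The jaw follows, and the jar cap is now at (260,355). The tabs are at y ≈ -0.1325, so contact is about 6 mm away. I'll approach in small steps and watch the force.

{"op": "carry_out", "data": {
  "steps": [
    [[-0.002,0,0],0,0.3],
    [[-0.004,0,0],0,0.3],
    [[-0.005,0,0],0,0.3],
    [[-0.005,0,0],0,0.3]
  ]
}}

```text
time: 4.8
tool_pos: [0.5352, -0.025, 0.0676]
ee_rot: [3.139, 0.001, 1.783]
wrist_force: [-2.1, -0.1, 5.9]
width: 0.0356
finger_force: 30.1
```

{"op": "carry_out", "data": {
  "steps": [
    [[-0.001,0,0],0,0.3],
    [[-0.001,0,0],0,0.3]
  ]
}}

```text
time: 5.05
tool_pos: [0.5353, -0.0259, 0.0676]
ee_rot: [3.139, 0.001, 1.783]
wrist_force: [-1.9, -0.1, 5.5]
width: 0.0352
finger_force: 30.1
```

{"op": "carry_out", "data": {
  "steps": [
    [[-0.001,0,0],0,0.3],
    [[-0.001,0,0],0,0.3]
  ]
}}

```text
time: 5.3
tool_pos: [0.5355, -0.0265, 0.0676]
ee_rot: [3.139, 0.0, 1.783]
wrist_force: [-3.0, 0.5, 6.2]
width: 0.0352
finger_force: 30.1
```

{"op": "carry_out", "data": {
  "steps": [
    [[-0.001,0,0],0,0.3],
    [[-0.001,0,0],0,0.3]
  ]
}}

```text
time: 5.55
tool_pos: [0.5356, -0.027, 0.0676]
ee_rot: [3.139, -0.001, 1.783]
wrist_force: [-3.5, 0.6, 6.6]
width: 0.0351
finger_force: 30.1
```

{"op": "carry_out", "data": {
  "steps": [
    [[-0.001,0,0],0,0.3],
    [[-0.001,0,0],0,0.3]
  ]
}}

```text
time: 5.8
tool_pos: [0.5357, -0.0275, 0.0676]
ee_rot: [3.139, -0.002, 1.783]
wrist_force: [-2.1, 3.2, 6.2]
width: 0.0353
finger_force: 30.1
```

```bash
python3 chk.py w4
```

```text
vise tcp [ 0.51727037 -0.14199344] 0.06761595334866292 Fvise [-1.33562923  3.58643488] 6.237221425707954
tabs 1575 [ 0.50145733 -0.14991861] [ 0.53332911 -0.12837313]
```

Contact: about 4 N along y, and the tabs are at y = -0.139 where contact was expected. I'll release the tabs.

{"op": "carry_out", "data": {
  "steps": [
    [[0,0,0],0,0.1],
    [[0,0,0],0,0],
    [[0,0,0],0,-0.2],
    [[0,0,0],0,-0.4],
    [[0,0,0],0,-0.4],
    [[0,0,-0.03],0,-0.4],
    [[0,0,-0.08],0,-0.4],
    [[0,0,-0.13],0,-0.4],
    [[0,0,-0.16],0,-0.4],
    [[0,0,-0.16],0,-0.4]
  ]
}}

```text
time: 7.1
tool_pos: [0.5365, -0.0293, 0.2283]
ee_rot: [3.136, 0.003, 1.782]
wrist_force: [0.4, 0.2, -1.0]
width: 0.0659
finger_force: 0.0
```

```bash
python3 chk.py w5; python3 - <<'E'
from goto import *
V=np.array([[np.cos(.2166),np.sin(.2166)],[-np.sin(.2166),np.cos(.2166)]])
s=load('w5'); uv=[(258,v) for v in range(190,300,4)]; P=world(s,uv); print(*[(u[1],*np.r_[V@p[:2],p[2]].round(4)) for u,p in zip(uv,P)],sep='\n')
E
```

```text
vise tcp [ 0.51763104 -0.1439223 ] 0.22831570566834758 Fvise [0.39835304 0.14370095] -1.044666663072209
tabs 509 [ 0.49125421 -0.20490966] [ 0.54386327 -0.12859465]
(190, np.float64(0.5178), np.float64(-0.1511), np.float64(0.0801))
(194, np.float64(0.5178), np.float64(-0.1533), np.float64(0.088))
(198, np.float64(0.5178), np.float64(-0.1574), np.float64(0.0878))
(202, np.float64(0.5177), np.float64(-0.1628), np.float64(0.0828))
(206, np.float64(0.5177), np.float64(-0.1675), np.float64(0.0809))
(210, np.float64(0.5177), np.float64(-0.1714), np.float64(0.0818))
(214, np.float64(0.5177), np.float64(-0.1743), np.float64(0.0859))
(218, np.float64(0.5176), np.float64(-0.1782), np.float64(0.0867))
(222, np.float64(0.5176), np.float64(-0.1825), np.float64(0.0864))
(226, np.float64(0.5176), np.float64(-0.1815), np.float64(0.1015))
(230, np.float64(0.5175), np.float64(-0.1824), np.float64(0.1104))
(234, np.float64(0.5175), np.float64(-0.1838), np.float64(0.1172))
(238, np.float64(0.5175), np.float64(-0.1871), np.float64(0.1187))
(242, np.float64(0.5174), np.float64(-0.1903), np.float64(0.1205)
[... 234 characters left out ...]
at64(-0.2035), np.float64(0.1262))
(262, np.float64(0.5173), np.float64(-0.2071), np.float64(0.1269))
(266, np.float64(0.5173), np.float64(-0.2119), np.float64(0.1251))
(270, np.float64(0.5173), np.float64(-0.2158), np.float64(0.1253))
(274, np.float64(0.5173), np.float64(-0.2206), np.float64(0.124))
(278, np.float64(0.5172), np.float64(-0.2274), np.float64(0.1187))
(282, np.float64(0.5172), np.float64(-0.232), np.float64(0.118))
(286, np.float64(0.5172), np.float64(-0.2543), np.float64(0.0855))
(290, np.float64(0.5172), np.float64(-0.3072), np.float64(0.001))
(294, np.float64(0.5171), np.float64(-0.1153), np.float64(0.3396))
(298, np.float64(0.5171), np.float64(-0.1149), np.float64(0.3419))
```

View pics/w5.png

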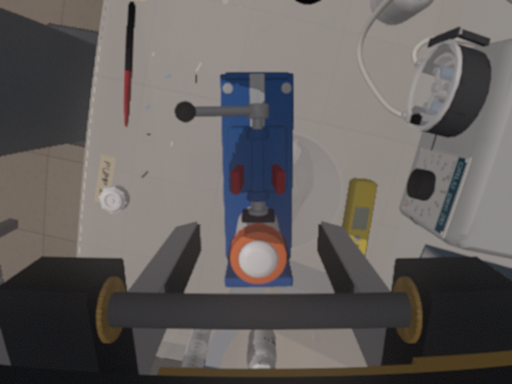

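The jaw stayed: cushion face at y = -0.1825 against the jar, jar upright with its cap at (258,253), and the crank bar at (215,111). Next I'll locate the bar precisely.

```bash
python3 - <<'E'
from goto import *
V=np.array([[np.cos(.2166),np.sin(.2166)],[-np.sin(.2166),np.cos(.2166)]])
s=load('w5')
for u in(185,200,210,220,230,240):
    vs=range(96,128); P=world(s,[(u,v) for v in vs]); q=np.c_[P[:,:2]@V.T,P[:,2]]; k=q[q[:,2]>.06]
    print(u,len(k),k.min(0).round(4),k.max(0).round(4)) if len(k) else print(u,q[:3])
x,y=.4674,-.072; rel([*(V.T@[x,y]),.228],1.787)
E
```

```text
185 23 [ 0.4574 -0.0828  0.119 ] [ 0.4596 -0.0648  0.1314]
200 11 [ 0.4686 -0.0782  0.1139] [ 0.4694 -0.0698  0.1178]
210 11 [ 0.4765 -0.0783  0.107 ] [ 0.4772 -0.0698  0.1122]
220 11 [ 0.4845 -0.0785  0.1013] [ 0.4851 -0.0698  0.1065]
230 11 [ 0.4929 -0.0786  0.0953] [ 0.4933 -0.0698  0.0998]
240 11 [ 0.5015 -0.0788  0.0875] [ 0.5019 -0.0698  0.0928]
tcp [ 0.5354 -0.0291  0.2257] rot [3.1402e+00 9.0000e-04 1.7823e+00] w 0.066 F [-0.2  0.3 -0.2] t 7.15
shift [ 0.0712 -0.0496 -0.0024] turn -0.03
```

{"op": "carry_out", "data": {
  "steps": [
    [[0.035,-0.025,0],0,0.6],
    [[0.071,-0.05,0],0,1],
    [[0.071,-0.05,0],0,1],
    [[0.071,-0.05,0.03],0,1],
    [[0.071,-0.05,0.06],0,1],
    [[0.071,-0.05,0.08],0,1],
    [[0.071,-0.05,0.09],0,1],
    [[0.071,-0.05,0.1],0,1],
    [[0.071,-0.05,0.11],0,1],
    [[0.071,-0.05,0.12],0,1]
  ]
}}

```text
time: 8.4
tool_pos: [0.472, 0.03, 0.1058]
ee_rot: [3.14, 0.001, 1.783]
wrist_force: [0.2, 1.0, 1.8]
width: 0.0003
finger_force: 0.9
```

```bash
python3 chk.py w6
```

```text
vise tcp [ 0.46737721 -0.07217064] 0.10579573798138286 Fvise [0.45430447 0.93744977] 1.7810327701959003Traceback (most recent call last):
  File "chk.py", line 9, in <module>
    T=world(s,np.argwhere(m)[:,::-1]); T=T[(T[:,2]>.09)&(T[:,2]<.105)]; v=T[:,:2]@V.T; print('tabs',len(T),v.min(0),v.max(0))
  File "h.py", line 9, in world
    n=cv2.undistortPoints(uv[:,None],s['mtx'],np.array(s['D']))[:,0]
      ~~~~~~~~~~~~~~~~~~~^^^^^^^^^^^^^^^^^^^^^^^^^^^^^^^^^^^^^^
cv2.error: OpenCV(4.12.0) /io/opencv/modules/calib3d/src/undistort.dispatch.cpp:347: error: (-215:Assertion failed) CV_IS_MAT(_src) && CV_IS_MAT(_dst) && (_src->rows == 1 || _src->cols == 1) && (_dst->rows == 1 || _dst->cols == 1) && _src->cols + _src->rows - 1 == _dst->rows + _dst->cols - 1 && (CV_MAT_TYPE(_src->type) == CV_32FC2 || CV_MAT_TYPE(_src->type) == CV_64FC2) && (CV_MAT_TYPE(_dst->type) == CV_32FC2 || CV_MAT_TYPE(_dst->type) == CV_64FC2) in function 'cvUndistortPointsInternal'
```

View pics/w6.png

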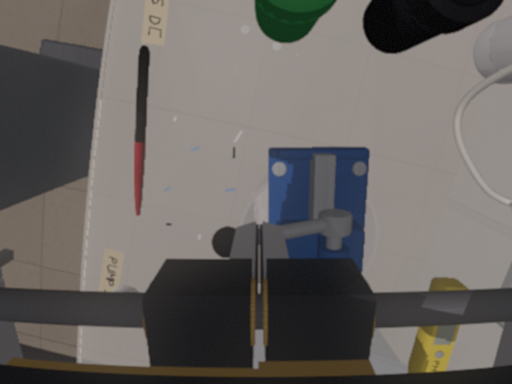

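The fingers rest on the bar between the hub (335,225) and the ball (228,242), with the crank already partly turned. I'll keep pressing down.

{"op": "carry_out", "data": {
  "steps": [
    [[0,0,0.01],0,1],
    [[0,0,0.02],0,1],
    [[0,0,0.03],0,1],
    [[0,0,0.038],0,1],
    [[0,0,0.046],0,1],
    [[0,0,0.052],0,1],
    [[0,0,0.052],0,1]
  ]
}}

```text
time: 9.32
tool_pos: [0.4707, 0.0301, 0.0527]
ee_rot: [-3.14, -0.0, 1.783]
wrist_force: [-0.6, 0.0, 0.3]
width: 0.0007
finger_force: 0.1
```

{"op": "carry_out", "data": {
  "steps": [
    [[0,0,0.004],0,1],
    [[0,0,0.006],0,1],
    [[0,0,0.006],0,1]
  ]
}}

```text
time: 9.7
tool_pos: [0.471, 0.03, 0.0473]
ee_rot: [-3.141, 0.0, 1.783]
wrist_force: [-0.1, -0.7, 2.1]
width: 0.0005
finger_force: 0.8
```

{"op": "carry_out", "data": {
  "steps": [
    [[0,0,0.003],0,1],
    [[0,0,0.005],0,1],
    [[0,0,0.005],0,1]
  ]
}}

```text
time: 10.07
tool_pos: [0.4708, 0.03, 0.0421]
ee_rot: [-3.141, 0.0, 1.783]
wrist_force: [-0.3, -0.1, 1.5]
width: -0.0
finger_force: 0.8
```

```bash
python3 -c "
from h import *
s=snap('scene','s1'); snap('wrist','w7')
w=load('w7')['image']; a=cv2.resize(s['image'][160:250,200:300],(600,540),interpolation=cv2.INTER_CUBIC)
cv2.imwrite('pics/s1c.png',a[:,:,::-1])"
```

```text
(no output)
```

View pics/s1c.png

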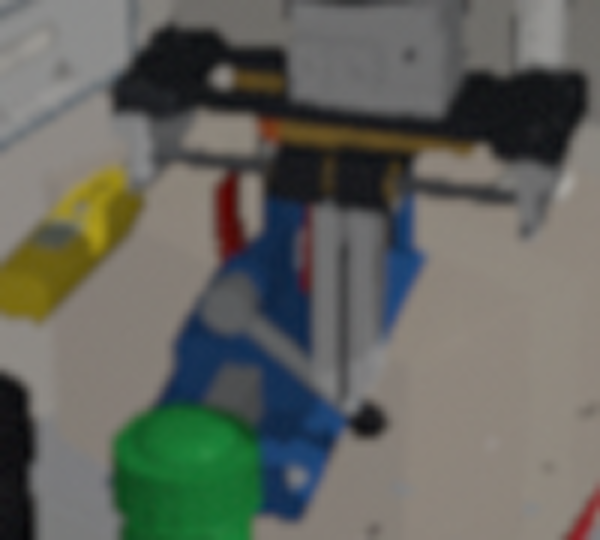

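The crank is swung well below level (hub at (230,300), ball at (365,420)). I'll push a little further, until the stop resists.

{"op": "carry_out", "data": {
  "steps": [
    [[0,0,0.003],0,1],
    [[0,0,0.005],0,1],
    [[0,0,0.005],0,1]
  ]
}}

```text
time: 10.55
tool_pos: [0.4709, 0.0301, 0.037]
ee_rot: [-3.141, -0.0, 1.783]
wrist_force: [1.0, -0.2, 2.4]
width: 0.0003
finger_force: 0.7
```

{"op": "carry_out", "data": {
  "steps": [
    [[0,0,0.002],0,1],
    [[0,0,0.003],0,1],
    [[0,0,0.003],0,1]
  ]
}}

```text
time: 10.92
tool_pos: [0.4714, 0.0301, 0.0361]
ee_rot: [3.141, 0.0, 1.783]
wrist_force: [-4.2, -0.2, 10.1]
width: 0.0005
finger_force: 5.3
```

The stop is reached: 10 N with no further travel. I'll lift straight up and away, then check.

{"op": "carry_out", "data": {
  "steps": [
    [[0,0,-0.01],0,1],
    [[0,0,-0.04],0,1],
    [[0,0,-0.09],0,1],
    [[0,0,-0.14],0,1],
    [[0,0,-0.19],0,1],
    [[-0.03,0.04,-0.19],0,1],
    [[-0.071,0.05,-0.19],0,1],
    [[-0.071,0.05,-0.19],0,1]
  ]
}}

```text
time: 11.92
tool_pos: [0.5355, -0.0307, 0.2231]
ee_rot: [-3.139, -0.0, 1.779]
wrist_force: [-0.3, 0.0, -0.5]
width: 0.0001
finger_force: 0.0
```

```bash
python3 chk.py w8; python3 - <<'E'
from goto import *
V=np.array([[np.cos(.2166),np.sin(.2166)],[-np.sin(.2166),np.cos(.2166)]])
s=load('w8')
for g in(s['image'],):
    hs=cv2.cvtColor(g,cv2.COLOR_RGB2HSV)
P=world(s,[(u,v) for v in range(60,300) for u in range(150,300)]); q=np.c_[P[:,:2]@V.T,P[:,2]]
k=q[(abs(q[:,1]+.0735)<.004)&(q[:,2]>.017)&(q[:,2]<.14)&(q[:,0]>.43)&(q[:,0]<.53)]
for x in np.arange(.44,.52,.01):
    b=k[abs(k[:,0]-x)<.003]; print(round(x,2),len(b),b[:,2].max().round(3) if len(b) else '')
t=snap('top','t1'); hsv=cv2.cvtColor(t['image'],cv2.COLOR_RGB2HSV); 
print('bottles',world(t,[[351,240],[353,147]]).round(3))
print('img diff of bottles',[np.abs(t['image'][v-14:v+14,u-14:u+14].astype(int)-load('t0')['image'][v-14:v+14,u-14:u+14]).mean().round(1) for u,v in((351,240),(353,147),(353,183),(286,247))])
E
```

```text
vise tcp [ 0.51634714 -0.14505666] 0.2230619276635487 Fvise [-0.3033137   0.07490517] -0.5096341098468316
tabs 359 [ 0.49269614 -0.14866199] [ 0.54239805 -0.12806095]
0.44 0 
0.45 0 
0.46 40 0.035
0.47 40 0.04
0.48 35 0.05
0.49 42 0.06
0.5 48 0.069
0.51 54 0.087
0.52 53 0.088
bottles [[ 0.384 -0.235  0.084]
 [ 0.582 -0.248  0.084]]
img diff of bottles [np.float64(29.3), np.float64(48.6), np.float64(30.5), np.float64(45.9)]
```

View pics/w8.png

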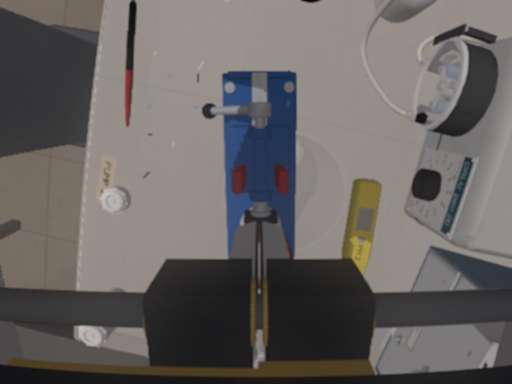

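The crank is about 43° below level (ball at (208,111)), the tabs are released, the jaw hasn't moved and the bottles are in place. One check on the jar, then I'll hand it in.

```bash
python3 - <<'E'
from goto import *
for f in('s0','s2'):
    s=load(f) if f=='s0' else snap('scene',f)
    hsv=cv2.cvtColor(s['image'],cv2.COLOR_RGB2HSV); m=cv2.inRange(hsv,(5,130,90),(16,255,255)); k=np.zeros_like(m);k[165:195,235:275]=1; m*=k
    P=world(s,np.argwhere(m)[:,::-1]); P=P[(P[:,2]>.08)&(P[:,2]<.15)]; print(f,len(P),np.argwhere(m).mean(0).round(1),np.median(P,0).round(3),P.min(0).round(3),P.max(0).round(3))
print(robot.get_obs()['time'],robot.close_job())
E
```

```text
s0 173 [178.7 252.2] [ 0.538 -0.071  0.108] [ 0.522 -0.118  0.081] [ 0.568 -0.063  0.121]
s2 171 [178.6 252.4] [ 0.537 -0.073  0.109] [ 0.521 -0.114  0.084] [ 0.567 -0.064  0.121]
the job is handed in; nothing more can be done
12.075 None
```

The job is handed in after about 12 s: the jar is upright and clamped, the tabs are released, the crank is at its stop about 43° below level, and both white bottles are where they stood.

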